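# Let the probe hoist down to its set mark on the ratchet

## Robot

A 7-joint arm with a two-finger parallel gripper is mounted at the origin on a cart in front of the work surface, level with it; the furniture and walls round the work are solid. World frame = base frame: x ahead of the robot, y to its left, z up, the work surface at z = 0. Lengths are in m, angles in rad, forces in N, time in s.
With the tool pointing down it reaches from about 0.425 to 0.875 m from the base axis. Payload 8.4 kg.
Tool frame: the origin (TCP) lies between the finger pads; the fingertips stand 11 mm ahead of it and the grasp point (between the pads) lies 8 mm behind it (r.tip_extent is the distance from the TCP to the fingertips, in m); z points along the fingers, y is the line along which they close (so a half turn about z gives the same grasp; the last joint's range is limited). The gripper opens to 87 mm and grips with 3 to 60 N. Pads are 19 mm wide; open, the fingers measure 117 mm over their backs; the gripper's body (75 mm by 190 mm) begins 51 mm behind the grasp point.
Start: joints at [1.113, 0.333, 0.04, 1.465, -0.013, 1.343, -0.059], TCP at [0.228, -0.609, 0.234] pointing down, gripper open.
Joint ranges: [-2.58, 2.58], [-0.38, 2.09], [-1.3, 1.39], [0.25, 2.4], [-1.5, 4.64], [0.08, 2.09], [-2.65, 2.65]. Speed limits (rad/s): [2.22, 2.22, 2.79, 2.79, 3.14, 3.14, 3.14].

## Interface

Orientations are given as a unit quaternion [x, y, z, w].
In Python, from workcell import r, capture, camera_model, job gives the robot as it stands.
- The arm moves only by the tool servo_tool, never from a script. Its argument "plan" is a list of rows, each a list of 4 numbers: the shift along the world's x, y, z in m, then the turn about the world's z in rad. In form: [[dx, dy, dz, turn], ...]. A call has 1 to 8 rows; each row is the pose to reach, as a shift and turn from the pose commanded when the call began; what a row does not reach only later rows make up. A row lasts 1/10 s, in which the tool goes at most 50 mm and 8.59 degrees, less where a joint would pass 70% of its speed; a pose out of reach is approached as far as the arm can. A call with a gripper value outside its range is refused whole. "hand" is the opening, from 0 (shut) to 1 (fully open), set as the call begins (left out, the last holds). The fingers move at their own pace and stop on an object; the grip force is fixed at half the most. Time passes only in rows, so rows that repeat a pose let the fingers close. It gives the time, the measured TCP pose, the force, the opening and the grip force at its end, in the units of the state.
- r.observe(): the state, without advancing time (a new reading comes with each control period).
- capture(name): name is "side" or "top" or "wrist"; returns the picture (480x640x3 uint8, red, green, blue); there is no depth.
- camera_model(name): a dict with "vertical_fov" (degrees; the focal length in pixels is half the picture's height over the tangent of half this angle, whatever the lens; pixels are square), "cx", "cy" (the principal point, pixels), "R" (3x3) and "t" (3): a world point X has camera coordinates R X + t; the wrist camera has in their place "hand_eye" (4x4, takes a point from camera to tool coordinates, whose origin is the TCP and whose axes are the flange's). Camera axes: x right, y down, z forward; pixel columns grow to the right and rows downward; lengths in m; the calibration is good to about 2 mm. The wrist camera is an equidistant fisheye: a pixel r from the principal point sees the ray r / f radians off the axis. A picture is of the moment at which its call begins: read the wrist's pose just before it. camera_model takes no time and is no camera call.
- job.job_done(): hands the job in; it is judged then, once.
The state is a dict: "t": time; "q": joint angles; "qd": joint speeds; "joint_efforts": joint torques, N m; "tcp_pos": TCP position; "tcp_rot": TCP orientation; "wrist_force": force on the tool from outside, world axes, zero at the start; "torque": the same for the moment, N m; "width": finger opening in m; "grip_force": force on a finger pad.
Only numpy, scipy, OpenCV 4.12 (cv2) and the standard library are available. Lean on these libraries where they do the work, as an engineer would, in place of code of your own. Each camera call takes 0.05 s, during which the arm holds its last target. There are 200 camera calls.

## Task

The probe hoist's load is held by a pawl in its toothed wheel. By feel and without forcing it against its stop, press down the thumbscrew on the pawl's tail so that the pawl lifts clear and the weight turns the wheel back, and let go in time for the pawl to drop in and hold the carriage with its pointer between the two prongs of the set mark. Touch neither wheel nor carriage, and leave the beaker, dish and vial where they stand.

Things in the scene. Friction and masses are not known exactly. Their poses are not given: they have to be found in the camera images.
- hoist: Bench hoist, fixed. Grey base 100x250x12 mm, aluminium plate behind a steel toothed wheel that faces -x. Origin at bench level; in its frame the base spans x -38..62, y -125..125 mm, wheel centre (0, 0, 85), square column at (24, -46), 259 high, scale bar at (24, -108), 235 high. On the side y > 50 mm nothing stands higher than the thumbscrew.
- wheel: Steel ratchet wheel, 12 saw teeth 7 mm deep, 90 mm over the tips; origin on its axis, the hoist's x. Its pinion meshes with the carriage's rack: one tooth is 10.5 mm of carriage height. With the pawl clear the load turns it back; a damper lets the carriage sink at 5 to 11 mm/s, differing with the unknown load. Not to be touched.
- pawl: Dark steel rocker; origin on its pin, at (0, 62, 123) mm of the hoist, axes as the hoist's when down. Its hooked nose reaches 66 mm to -y into the teeth, its tail 44 mm to +y. Pressing the tail's thumbscrew lifts the nose against a spring: 3 to 13 N, most as the load jams it. About 3.1 mm of press clears the teeth, at 4.7 mm is a hard stop; over 20 N is forcing it. Let go, it drops back.
- pawl_nose (a point): Lowest point of the pawl's nose. In the hoist frame its height is 124 mm with the nose fully down in the teeth, over 130 mm clear of the tooth tips, about 132 mm at the stop.
- carriage: Aluminium block 34x30x36 mm on the column, with a rack, a pointer and an arm holding an immersion probe over the beaker. Origin at the block's centre, 207 mm above the bench at the start; it can sink 68 mm. It rests only where a tooth lies on the pawl: at the start height and every 10.5 mm below. Not to be touched.
- pointer_tip (a point): Tip of the carriage's pointer, a 3 mm steel needle that points to the hoist's -y, at the height of the carriage's origin.
- set_mark: Black fork clamped on the scale bar (fixed), two prongs one above the other that point to the hoist's +y, 3 mm thick, 16 mm free gap between them. Origin in the middle of the gap. It is set 23 to 55 mm below the pointer's start height.
- beaker: Small glass beaker 50 mm wide, 62 mm high, under the probe, which comes down into it freely; origin under its centre; bystander.
- dish: Petri dish 59 mm wide, 14 mm high, on the bench in front of the wheel; origin under its centre; bystander.
- vial: White-capped vial 41 mm wide, 94 mm high, on the bench in front of the pawl's tail; origin under its centre; bystander.
- pawl_tail (a point): Point on the top of the pawl's tail bar, 35 mm from the pin, on the axis of the upright knurled steel thumbscrew (head 20 mm across). The top of the head is 10 to 22 mm above this point, as far as it happens to be screwed in: not measured, it has to be felt. The screw does not turn or slip when pressed.

How it is judged:
By the outcome, as a careful person would: the job done as asked, in the order asked, and still so for the second after the job is handed in, with the robot touching nothing.
It also fails if it takes over 58 s, if anything falls off the work surface, if the arm or the gripper's body presses on something with over 40 N, if the wrist force passes 120 N, or if a joint passes its speed limit or range.

## Working session

There is one attempt and no reset: what is moved stays moved. The work goes in short steps, Python scripts to look and compute and a tool call to move; the robot and the scene stay as the last step left them, time stands still between calls to the robot, and variables do not carry over. Pictures are saved under pics/ and viewed, at most 10 in all, crops included, and the job is handed in when it is done.

Besides the shell and the picture viewer there is one more tool, called after "Emit:" by a JSON object that holds its "api" and its "payload". servo_tool: Moves the arm, as the interface text tells. Its arguments: {"type":"object","properties":{"plan":{"type":"array","items":{"type":"array","items":{"type":"number"}}},"hand":{"type":"number"}},"required":["plan"]}

```bash
mkdir -p pics
python3 - <<'E'
from workcell import r,capture,camera_model
import cv2
print(r.observe()); print(r.tip_extent)
for n in("side","top"):
    m=camera_model(n);print(n,m)
    cv2.imwrite(f"pics/{n}0.png",capture(n)[:,:,::-1])
print(camera_model("wrist"))
E
```

```text
{'t': 0.0, 'q': array([ 1.1127889 ,  0.33392151,  0.0398647 ,  1.4662616 , -0.01340851,
        1.34330112, -0.05854695]), 'qd': array([-2.12762668e-03, -4.74345107e-04,  1.12283977e-03, -8.03973414e-05,
       -7.64260568e-04,  1.61814505e-04, -1.40374537e-03]), 'joint_efforts': array([ 3.33791286e-05, -6.56354213e+01,  1.33512933e+00, -4.03798056e+01,
       -5.97398914e-02,  4.47978463e-02,  1.92361690e-04]), 'tcp_pos': array([ 0.2280765 , -0.60819185,  0.23265701]), 'tcp_rot': array([ 9.83955065e-01,  1.78414600e-01, -1.93757487e-04, -7.89392434e-04]), 'wrist_force': array([0.88752559, 0.27017258, 0.9713148 ]), 'torque': array([ 0.01902053, -0.02451383,  0.02488073]), 'grip_force': 0.0, 'width': 0.08711188322707214}
0.011
side {'vertical_fov': 47.61414570230641, 'cx': 319.70884593265566, 'cy': 248.37061459269026, 'R': array([[ 0.93463254, -0.35448645, -0.02830839],
       [-0.15753346, -0.34135067, -0.92664067],
       [ 0.31881847,  0.87052804, -0.37488092]]), 't': array([-0.52619064,  0.11211013,  1.02887723])}
top {'vertical_fov': 51.96406047089955, 'cx': 317.78616073827214, 'cy': 235.68265248860777, 'R': array([[-0.0098661 , -0.9987557 , -0.04888461],
       [-0.99287255,  0.01559122, -0.11815673],
       [ 0.11877188,  0.04737044, -0.99179095]]), 't': array([-0.24430266,  0.48516866,  0.93006895])}
{'vertical_fov': 65.70646984690485, 'cx': 321.148292100432, 'cy': 237.03603770237487, 'hand_eye': array([[-2.42222866e-04, -9.52805777e-01, -3.03580455e-01,
         8.41353759e-02],
       [ 9.99999970e-01, -2.19593747e-04, -1.08678500e-04,
        -2.40429764e-05],
       [ 3.68851335e-05, -3.03580472e-01,  9.52805802e-01,
        -1.48893862e-01],
       [ 0.00000000e+00,  0.00000000e+00,  0.00000000e+00,
         1.00000000e+00]])}
```

View pics/side0.png

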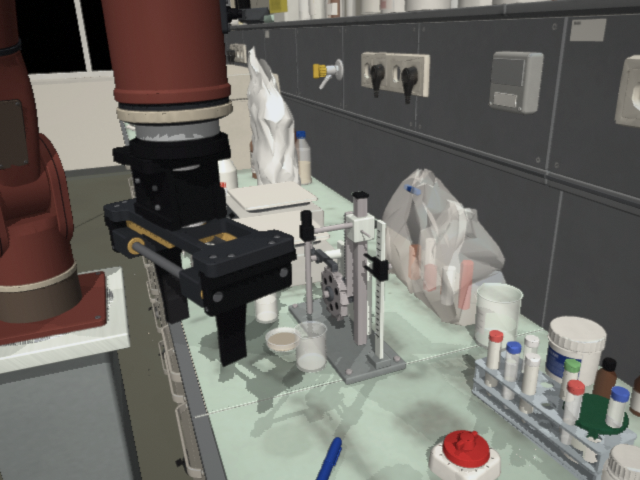

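View pics/top0.png

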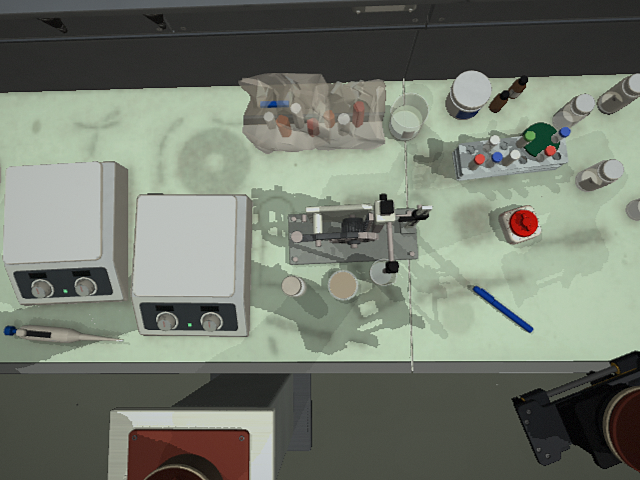

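Run:
```python
import cv2,numpy as np
a=cv2.imread("pics/side0.png")[180:390,240:420];b=cv2.imread("pics/top0.png")[185:285,275:445]
a=cv2.resize(a,None,fx=2.8,fy=2.8,interpolation=3)
cv2.imwrite("pics/sc.png",a)
cv2.imwrite("pics/tc.png",cv2.resize(b,None,fx=4.7,fy=4.7,interpolation=3))
```

```text
(no output)
```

View pics/sc.png

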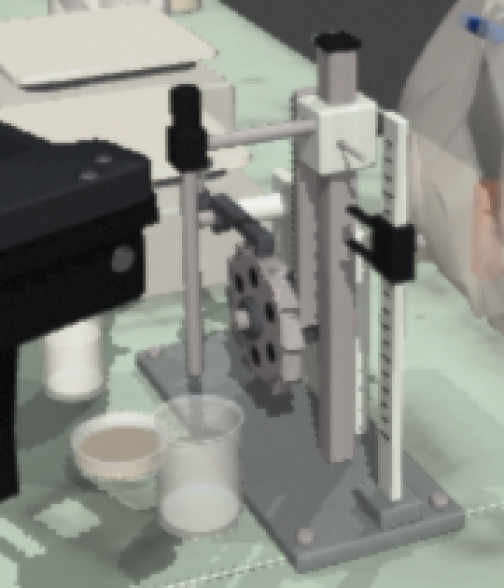

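View pics/tc.png

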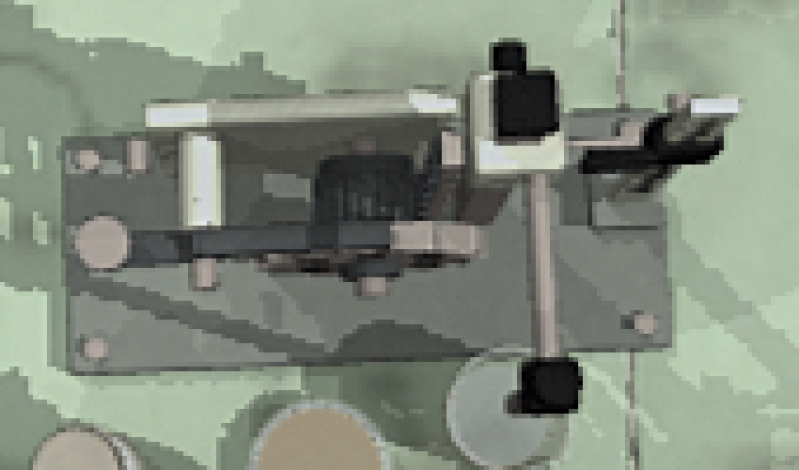

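```bash
cat > h.py <<'E'
import numpy as np,cv2
from scipy.optimize import least_squares
from workcell import r,capture,camera_model
M={n:camera_model(n) for n in("side","top")}
def proj(n,X):
    m=M[n];c=m["R"]@np.array(X)+m["t"];f=240/np.tan(np.radians(m["vertical_fov"]/2))
    return np.array([m["cx"],m["cy"]])+f*c[:2]/c[2]
def tri(ps,pt):
    s=least_squares(lambda X:np.r_[proj("side",X)-ps,proj("top",X)-pt],[.6,-.1,.1]);return s.x,np.abs(s.fun).max()
S=lambda u,v:np.array([240+u/2.8,180+v/2.8])
T=lambda u,v:np.array([275+u/4.7,185+v/4.7])
def h2w(p,P):
    c,s=np.cos(p[2]),np.sin(p[2]);x,y,z=np.array(P)/1000
    return np.array([p[0]+c*x-s*y,p[1]+s*x+c*y,z])
E
python3 - <<'E'
from h import *
obs=[("top",T(75,372),(-38,125,12)),("top",T(62,140),(62,125,12)),("top",T(668,345),(-38,-125,12)),
("side",S(303,565),(-38,-125,12)),("side",S(464,518),(62,-125,12)),("side",S(136,355),(-38,125,12))]
s=least_squares(lambda p:np.concatenate([proj(n,h2w(p,P))-u for n,u,P in obs]),[.6,-.1,0])
p=s.x;print(p,s.fun.round(1));np.save("p.npy",p)
print("column top",(proj("top",h2w(p,(24,-46,259)))-[275,185])*4.7,(proj("side",h2w(p,(24,-46,259)))-[240,180])*2.8)
print("screw",h2w(p,(0,97,145)),(proj("top",h2w(p,(0,97,145)))-[275,185])*4.7)
c,sn=np.cos(p[2]),np.sin(p[2])
def loc(X):
    d=X[:2]-p[:2];return np.array([c*d[0]+sn*d[1],-sn*d[0]+c*d[1],X[2]])*1000
for n,a,b in[("fork up tip",S(348,210),T(583,158)),("pointer",S(365,165),T(638,143)),("probe top",S(185,90),T(550,385))]:
    X,e=tri(a,b);print(n,X,loc(X).round(1),e)
for z in range(150,200,5):
    print(z,[(((proj("side",h2w(p,(24,y,z)))-[240,180])*2.8).round()) for y in(-108,-85,-70)])
E
```

```text
[ 0.46837183 -0.32172933  0.02914566] [ 0.4  0.8  1.5 -0.5  3.5  1.1 -1.9 -2.9  1.8 -2.9 -0.5 -2.6]
column top [540.35162316 104.28188377] [337.97459324  32.36603332]
screw [ 0.4655451  -0.22477053  0.145     ] [113.36695431 244.62800727]
fork up tip [ 0.48943055 -0.38975004  0.17118791] [ 19.1 -68.6 171.2] 0.39647474486810097
pointer [ 0.49064365 -0.40493105  0.20086346] [ 19.8 -83.8 200.9] 0.22614711611220173
probe top [ 0.40905186 -0.36970841  0.24119877] [-60.7 -46.2 241.2] 0.6927765366610856
150 [array([394., 275.]), array([372., 258.]), array([359., 247.])]
155 [array([394., 266.]), array([372., 249.]), array([359., 238.])]
160 [array([394., 257.]), array([372., 240.]), array([359., 229.])]
165 [array([394., 247.]), array([372., 231.]), array([359., 220.])]
170 [array([394., 238.]), array([372., 222.]), array([359., 211.])]
175 [array([394., 229.]), array([373., 212.]), array([359., 202.])]
180 [array([395., 219.]), array([373., 203.]), array([359., 193.])]
185 [array([395., 210.]), array([373., 194.]), array([359., 184.])]
190 [array([395., 201.]), array([373., 185.]), array([359., 175.])]
195 [array([395., 191.]), array([373., 176.]), array([359., 166.])]
```

Emit:
{"api": "servo_tool", "payload": {"plan": [[0, 0, 0.05, 0], [0, 0.01, 0.1, 0], [0.02, 0.05, 0.12, 0], [0.045, 0.09, 0.12, 0], [0.07, 0.13, 0.12, 0], [0.095, 0.17, 0.12, 0], [0.12, 0.21, 0.12, 0], [0.145, 0.25, 0.12, 0]], "hand": 0}}

```text
t: 0.9
tcp_pos: [0.3738, -0.3567, 0.3534]
tcp_rot: [0.984, 0.178, -0.0, -0.0]
wrist_force: [0.9, -0.6, 0.2]
width: 0.0309
grip_force: 0.0
```

Emit:
{"api": "servo_tool", "payload": {"plan": [[0.025, 0.04, 0, 0], [0.05, 0.08, 0, 0], [0.075, 0.115, 0, 0], [0.092, 0.137, 0, 0], [0.092, 0.137, -0.04, 0], [0.092, 0.137, -0.08, 0], [0.092, 0.137, -0.12, 0], [0.092, 0.137, -0.12, 0]]}}

```text
t: 1.7
tcp_pos: [0.4622, -0.2205, 0.2283]
tcp_rot: [0.984, 0.178, -0.004, -0.003]
wrist_force: [-0.6, -0.3, 0.7]
width: 0.0005
grip_force: 0.0
```

Run:
```python
from h import *
print(r.observe()["tcp_pos"],r.observe()["wrist_force"],r.observe()["t"])
w=capture("wrist");s=np.mean([capture("side").astype(float) for _ in range(4)],0).astype(np.uint8)
cv2.imwrite("pics/w1.png",w[:,:,::-1]);cv2.imwrite("pics/side1.png",s[:,:,::-1])
a=cv2.resize(s[180:310,330:420,::-1],None,fx=4.6,fy=4.6,interpolation=2);b=cv2.resize(w[:,120:520,::-1],None,fx=.95,fy=.95)
o=np.zeros((600,800,3),np.uint8);o[:a.shape[0],:a.shape[1]]=a;o[:b.shape[0],414:414+b.shape[1]]=b[:,:386]
cv2.imwrite("pics/c1.png",o)
```

```text
[ 0.46219008 -0.22045793  0.22833789] [-0.63877708 -0.3060361   0.65381975] 1.7
```

View pics/c1.png

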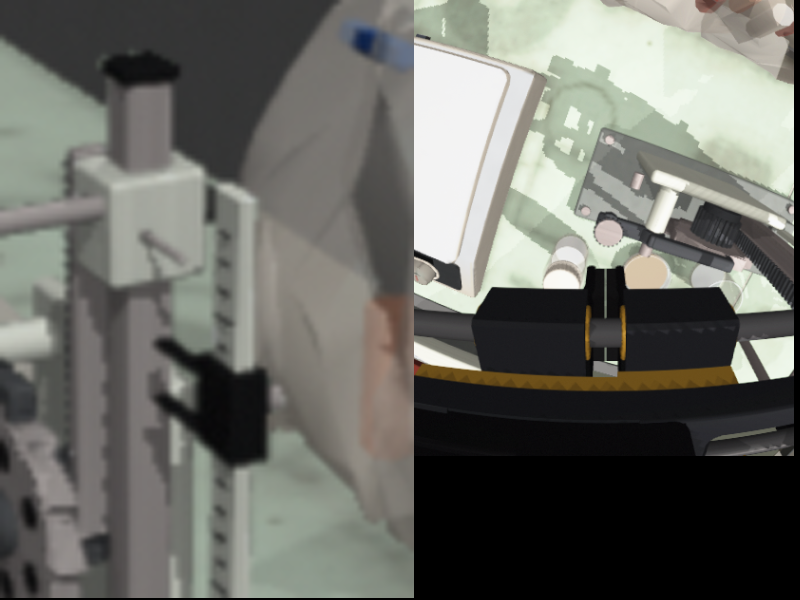

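Run:
```python
from h import *
from scipy.spatial.transform import Rotation as Ro
o=r.observe();m=camera_model("wrist");f=240/np.tan(np.radians(m["vertical_fov"]/2))
Rt=Ro.from_quat(o["tcp_rot"]);H=m["hand_eye"]
def ray(u,v):
    d=np.array([u-m["cx"],v-m["cy"]]);n=np.linalg.norm(d);a=n/f
    c=np.r_[d/n*np.sin(a),np.cos(a)];return Rt.apply(H[:3,:3]@c)
C=Rt.apply(H[:3,3])+o["tcp_pos"];print(o["tcp_pos"],o["t"],C)
d=ray((608-414)/.95+120,232/.95)
for z in(.138,.145,.152):print(C+d*(z-C[2])/d[2])
print("head diam px->mm", 27/.95/f*1000*(C[2]-.145))
print(tri(S(367.6,157),T(638,143)),tri(S(349.4,211),T(583,158)),tri(S(349.4,244),T(583,158)))
# screw from top camera
print([least_squares(lambda X:proj("top",[X[0],X[1],z])-T(102,243),[.46,-.22]).x for z in(.138,.152)])
```

```text
[ 0.46639597 -0.22206696  0.23602237] 1.95 [ 0.54468447 -0.19228792  0.38512432]
[ 0.46760189 -0.22410282  0.138     ]
[ 0.46978531 -0.22320164  0.145     ]
[ 0.47196874 -0.22230045  0.152     ]
head diam px->mm 18.363021910347666
(array([ 0.49110873, -0.4047967 ,  0.2047944 ]), np.float64(0.9227831973726666)) (array([ 0.48984512, -0.3899437 ,  0.170577  ]), np.float64(0.19927624942309308)) (array([ 0.49076574, -0.39138132,  0.1527565 ]), np.float64(1.2680022493709373))
[array([ 0.46702571, -0.22004212]), array([ 0.4653691 , -0.22131723])]
```

Emit:
{"api": "servo_tool", "payload": {"plan": [[0, 0.001, -0.03, 0], [0, 0.001, -0.05, 0], [0, 0.001, -0.06, 0], [0, 0.001, -0.066, 0], [0, 0.001, -0.066, 0], [0, 0.001, -0.066, 0]]}}

```text
t: 2.55
tcp_pos: [0.4658, -0.2208, 0.1687]
tcp_rot: [0.984, 0.178, 0.001, 0.0]
wrist_force: [1.4, 0.0, 0.7]
width: 0.0003
grip_force: 0.0
```

Emit:
{"api": "servo_tool", "payload": {"plan": [[0, 0, -0.001, 0], [0, 0, -0.002, 0], [0, 0, -0.0025, 0], [0, 0, -0.0025, 0]]}}

```text
t: 2.95
tcp_pos: [0.4652, -0.2206, 0.1651]
tcp_rot: [0.984, 0.178, -0.0, -0.0]
wrist_force: [-0.8, 0.1, -0.1]
width: 0.0007
grip_force: 0.0
```

Tip at about 0.154; feel downward in 2.5 mm steps.

Emit:
{"api": "servo_tool", "payload": {"plan": [[0, 0, -0.001, 0], [0, 0, -0.002, 0], [0, 0, -0.0025, 0], [0, 0, -0.0025, 0]]}}

```text
t: 3.35
tcp_pos: [0.4652, -0.2205, 0.1624]
tcp_rot: [0.984, 0.178, -0.0, -0.0]
wrist_force: [-0.6, -0.1, -0.1]
width: 0.0
grip_force: 0.0
```

Emit:
{"api": "servo_tool", "payload": {"plan": [[0, 0, -0.001, 0], [0, 0, -0.002, 0], [0, 0, -0.0025, 0], [0, 0, -0.0025, 0]]}}

```text
t: 3.75
tcp_pos: [0.4652, -0.2206, 0.1599]
tcp_rot: [0.984, 0.178, -0.0, -0.0]
wrist_force: [-0.2, -0.2, -0.3]
width: 0.0003
grip_force: 0.0
```

Emit:
{"api": "servo_tool", "payload": {"plan": [[0, 0, -0.001, 0], [0, 0, -0.002, 0], [0, 0, -0.0025, 0], [0, 0, -0.0025, 0]]}}

```text
t: 4.15
tcp_pos: [0.4654, -0.2201, 0.1584]
tcp_rot: [0.984, 0.179, 0.0, -0.0]
wrist_force: [-3.2, 3.4, 9.3]
width: 0.0006
grip_force: 4.4
```

```bash
cat > mon.py <<'E'
from h import *
def drop(img,ref=cv2.imread("pics/side1.png")):
    up=lambda a:cv2.resize(a,None,fx=5,fy=5,interpolation=2)
    t=up(ref[208:245,346:376]);R=up(np.ascontiguousarray(img[200:310,340:382,::-1]))
    c=cv2.matchTemplate(R,t,cv2.TM_CCOEFF_NORMED);_,v,_,l=cv2.minMaxLoc(c)
    return (l[1]/5-8)/.657,v
if __name__=="__main__":
    o=r.observe();d=drop(capture("side"))
    print(o["t"],"drop mm %.1f match %.2f"%d,"F",o["wrist_force"].round(1),"z",o["tcp_pos"][2].round(4))
E
python3 mon.py
```

```text
4.15 drop mm 0.0 match 1.00 F [-3.2  3.4  9.3] z 0.1584
```

Emit:
{"api": "servo_tool", "payload": {"plan": [[0, 0, -0.0005, 0], [0, 0, -0.001, 0], [0, 0, -0.001, 0]]}}

```text
t: 4.5
tcp_pos: [0.4655, -0.2195, 0.1576]
tcp_rot: [0.984, 0.179, 0.0, -0.0]
wrist_force: [-4.4, 6.3, 10.8]
width: 0.0
grip_force: 5.7
```

```bash
python3 mon.py
```

```text
4.5 drop mm 0.0 match 1.00 F [-4.4  6.3 10.8] z 0.1576
```

Emit:
{"api": "servo_tool", "payload": {"plan": [[0, 0, -0.0005, 0], [0, 0, -0.001, 0], [0, 0, -0.001, 0]]}}

```text
t: 4.85
tcp_pos: [0.4655, -0.219, 0.1567]
tcp_rot: [0.984, 0.179, 0.0, -0.001]
wrist_force: [-4.8, 8.1, 13.7]
width: 0.0006
grip_force: 6.7
```

```bash
python3 mon.py
```

```text
4.85 drop mm 0.0 match 0.99 F [-4.8  8.1 13.7] z 0.1567
```

Emit:
{"api": "servo_tool", "payload": {"plan": [[-0.0003, 0.0008, -0.0002, 0], [-0.0005, 0.0016, -0.0005, 0], [-0.0005, 0.0016, -0.0005, 0]]}}

```text
t: 5.2
tcp_pos: [0.4653, -0.2184, 0.1561]
tcp_rot: [0.984, 0.179, 0.001, 0.0]
wrist_force: [-1.6, 4.1, 8.2]
width: 0.0007
grip_force: 4.4
```

```bash
python3 mon.py
```

```text
5.2 drop mm 0.9 match 0.99 F [-1.6  4.1  8.2] z 0.1561
```

Emit:
{"api": "servo_tool", "payload": {"plan": [[0, 0.0004, -0.0005, 0], [0, 0.0004, -0.0005, 0], [0, 0.0004, -0.0005, 0]]}}

```text
t: 5.55
tcp_pos: [0.4653, -0.2181, 0.1556]
tcp_rot: [0.984, 0.179, 0.001, 0.0]
wrist_force: [-2.7, 2.9, 8.6]
width: 0.0004
grip_force: 4.6
```

```bash
python3 mon.py
```

```text
5.55 drop mm 3.3 match 0.97 F [-2.7  2.9  8.6] z 0.1556
```

Emit:
{"api": "servo_tool", "payload": {"plan": [[0, 0, 0, 0], [0, 0, 0, 0], [0, 0, 0, 0], [0, 0, 0, 0], [0, 0, 0, 0], [0, 0, 0, 0], [0, 0, 0, 0], [0, 0, 0, 0]]}}

```text
t: 6.4
tcp_pos: [0.4654, -0.2181, 0.1556]
tcp_rot: [0.984, 0.179, 0.001, 0.0]
wrist_force: [-2.6, 3.1, 9.5]
width: 0.0005
grip_force: 4.6
```

```bash
python3 mon.py
```

```text
6.4 drop mm 9.4 match 0.85 F [-2.6  3.1  9.5] z 0.1556
```

Emit:
{"api": "servo_tool", "payload": {"plan": [[0, 0, 0, 0], [0, 0, 0, 0], [0, 0, 0, 0], [0, 0, 0, 0], [0, 0, 0, 0], [0, 0, 0, 0], [0, 0, 0, 0], [0, 0, 0, 0]]}}

```text
t: 7.25
tcp_pos: [0.4653, -0.2181, 0.1556]
tcp_rot: [0.984, 0.179, 0.001, 0.0]
wrist_force: [-1.6, 2.5, 9.3]
width: 0.0003
grip_force: 4.6
```

Emit:
{"api": "servo_tool", "payload": {"plan": [[0, 0, 0, 0], [0, 0, 0, 0], [0, 0, 0, 0], [0, 0, 0, 0], [0, 0, 0, 0], [0, 0, 0, 0], [0, 0, 0, 0], [0, 0, 0, 0]]}}

```text
t: 8.05
tcp_pos: [0.4653, -0.2181, 0.1556]
tcp_rot: [0.984, 0.179, 0.001, 0.0]
wrist_force: [-1.7, 3.3, 9.5]
width: 0.0002
grip_force: 4.6
```

```bash
python3 mon.py
python3 - <<'E'
from h import *
s=capture("side");cv2.imwrite("pics/s2.png",cv2.resize(s[180:310,330:420,::-1],None,fx=4.6,fy=4.6,interpolation=2))
E
```

```text
8.05 drop mm 21.6 match 0.62 F [-1.7  3.3  9.5] z 0.1556
```

View pics/s2.png

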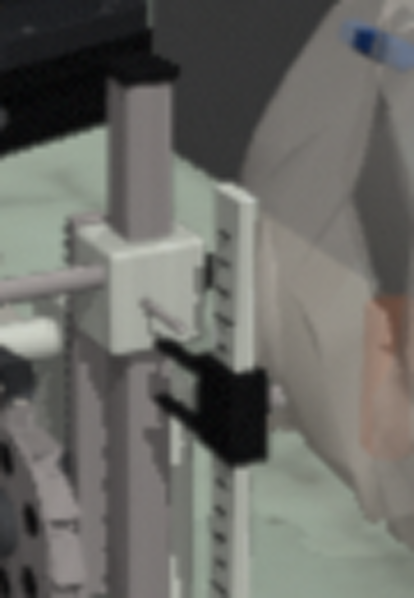

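Emit:
{"api": "servo_tool", "payload": {"plan": [[0, 0, 0, 0], [0, 0, 0, 0], [0, 0, 0, 0], [0, 0, 0, 0], [0, 0, 0, 0], [0, 0, 0, 0], [0, 0, 0, 0], [0, 0, 0, 0]]}}

```text
t: 8.95
tcp_pos: [0.4653, -0.2181, 0.1556]
tcp_rot: [0.984, 0.179, 0.001, 0.0]
wrist_force: [-1.6, 3.0, 8.4]
width: 0.0002
grip_force: 4.6
```

```bash
python3 mon.py
```

```text
8.95 drop mm 28.6 match 0.55 F [-1.6  3.   8.4] z 0.1556
```

Emit:
{"api": "servo_tool", "payload": {"plan": [[0, 0, 0, 0], [0, 0, 0, 0], [0, 0, 0, 0], [0, 0, 0, 0], [0, 0, 0, 0], [0, 0, 0, 0], [0, 0, 0, 0], [0, 0, 0, 0]]}}

```text
t: 9.8
tcp_pos: [0.4653, -0.2181, 0.1556]
tcp_rot: [0.984, 0.179, 0.001, 0.0]
wrist_force: [-2.7, 3.8, 9.3]
width: 0.0006
grip_force: 4.6
```

Emit:
{"api": "servo_tool", "payload": {"plan": [[0, -0.001, 0.03, 0], [0, -0.001, 0.06, 0], [0, -0.001, 0.08, 0], [0, -0.001, 0.08, 0], [0, -0.001, 0.08, 0], [0, -0.001, 0.08, 0], [0, -0.001, 0.08, 0], [0, -0.001, 0.08, 0]]}}

```text
t: 10.6
tcp_pos: [0.4644, -0.2195, 0.2337]
tcp_rot: [0.984, 0.178, -0.001, -0.0]
wrist_force: [-0.2, 0.4, -0.1]
width: 0.0008
grip_force: 0.0
```

Emit:
{"api": "servo_tool", "payload": {"plan": [[0, 0, 0, 0], [0, 0, 0, 0], [0, 0, 0, 0], [0, 0, 0, 0], [0, 0, 0, 0], [0, 0, 0, 0], [0, 0, 0, 0], [0, 0, 0, 0]]}}

```text
t: 11.4
tcp_pos: [0.4647, -0.2196, 0.2346]
tcp_rot: [0.984, 0.178, -0.0, -0.0]
wrist_force: [0.0, 0.3, -0.6]
width: 0.0003
grip_force: 0.0
```

```bash
python3 mon.py; python3 mon.py
python3 - <<'E'
from h import *
s=capture("side");cv2.imwrite("pics/s3.png",cv2.resize(s[180:310,330:420,::-1],None,fx=4.6,fy=4.6,interpolation=2))
E
```

```text
11.4 drop mm 95.9 match 0.50 F [ 0.   0.3 -0.6] z 0.2346
11.45 drop mm 95.9 match 0.50 F [-0.9  0.4 -0. ] z 0.2346
```

View pics/s3.png

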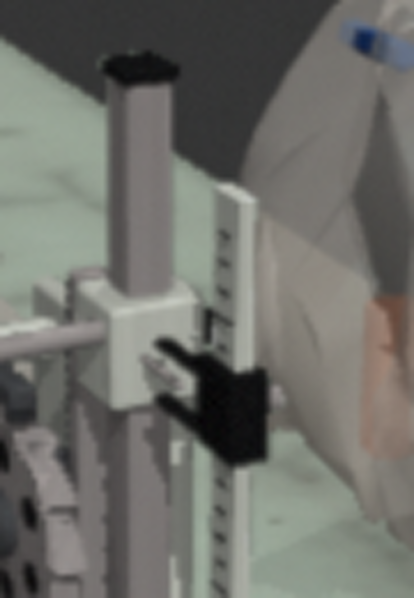

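Run:
```python
from h import *
A=[capture("side")[200:310,330:400].astype(float) for _ in range(12)]
print(r.observe()["t"],np.abs(A[0]-A[1]).mean(),np.abs(A[0]-A[-1]).mean())
from workcell import job
a=A[-1].astype(np.uint8); ref=cv2.imread("pics/side1.png")
# relative drop by block's column edge profile
f=lambda im:im.astype(float).mean(2)
p0=f(ref[205:225,356:366]).mean(1);q=f(a)[:,26:36].mean(1)
c=[np.corrcoef(p0,q[i:i+20])[0,1] for i in range(5,50)];i=int(np.argmax(c));print("drop px",i,"mm",i/.657,c[i])
```

```text
12.15 0.6214718614718615 0.6245887445887446
drop px 27 mm 41.0958904109589 0.9967914289349843
```

The carriage is still (only image noise between frames). It has dropped about 41 mm, matching the fourth tooth at 42 mm, with the pointer in the gap and the robot clear.

```bash
python3 -c "
from workcell import job
print(job.job_done())"
```

```text
the job is handed in; nothing more can be done
None
```

The pawl was pressed clear once by feel, peaking at about 17 N total, and let go in time; the carriage now rests four teeth (about 42 mm) down with its pointer between the two prongs, and the job was handed in after about 12 s.

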